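# Heft the coffee tins and dock the full one

## Task

Two identical coffee tins lie on the tray; one is full, the other nearly empty. Find the full one by lifting, set it down on the coffee dock's apron pointing into the bay and let go, then take it again by its tail and gently slide it in until you feel it push the plate inside the bay fully home against the stop. Leave the nearly empty tin lying flat on the tray, disturb nothing else, and let go.

Things in the scene. Friction and masses are not known exactly. Their poses are not given: they have to be found in the camera images.
- tin_a: a closed cream tin, a box 150 mm long (its x), 56 wide (y), 50 high (z), the same end for end; origin at the centre of its underside. One tin is full (530 to 690 g in all), the other nearly empty (about 210 g); they look alike, and which is which changes from run to run. Starts flat on the tray, on its +y side.
- tin_b: a closed cream tin, a box 150 mm long (its x), 56 wide (y), 50 high (z), the same end for end; origin at the centre of its underside. One tin is full (530 to 690 g in all), the other nearly empty (about 210 g); they look alike, and which is which changes from run to run. Starts flat on the tray, on its -y side.
- tray: a fixed weathered wooden tray, 270 mm (its x) by 340 mm (y); origin at its centre, at table height; flat floor 200 by 270 mm, 10 mm above the table, sloped rim up to 28 mm. The tins lie side by side along its x, about 124 mm between centres. It may stand to the robot's left or right.
- dock: the coffee dock, a low grey housing, fixed, open towards the robot. Origin at the centre of the bay's mouth, at table height; x points into the bay, z up. The bay is roofed from x = 0 inward: roof underside 66 mm, top 74 mm over the table (a block at x > 170 mm rises to 88 mm); housing 124 mm wide. The bay is 78 mm wide at the mouth, narrowing over 40 mm to 62 mm.
- apron (a point): the middle of the dock's open apron, on its top, 65 mm before the mouth. The apron is a smooth steel plate 120 mm wide, 8 mm thick, from 130 mm before the mouth; the same plate runs on level as the bay's floor. The full tin slides on it with a drag of 1 to 2 N, more if pressed down. Axes as the dock's.
- bay (a point): a point on the floor in the bay, 100 mm in from the mouth. Near here, out of sight, an upright steel plate faces the mouth, 88 to 113 mm in (differs from run to run). It gives 8 mm (no spring, stays where pushed), taking a push of some 5 to 10 N, then meets a hard stop, where the push climbs over 14 N; 29 to 54 mm of tail then still stick out of the mouth.
- plate (a joint): travel of the plate hidden in the bay, in m: 0 untouched, 0.008 fully home against the stop.
- cup: a bystander: white mug behind the tray, 86 mm wide, 62 mm high, origin at the centre of its foot.
- candlestick: a bystander: turned brass candlestick, 72 mm wide, 120 mm high, origin at the centre of its foot.
- coasters: a bystander: a pile of square coasters behind the tray, 100 x 100 x 16 mm, origin at the centre of its underside.
Not all that is in view belongs to the job. What is shaped like the tin_a but purple is not meant.

How it is judged:
By the outcome, as a careful person would: the job done as asked, in the order asked, and still so for the second after the job is handed in, with the robot touching nothing.
It also fails if it takes over 72 s, if anything falls off the work surface, if the arm or the gripper's body presses on something with over 40 N, if the wrist force passes 120 N, or if a joint passes its speed limit or range.

## Robot

A 6-joint arm with a two-finger parallel gripper is mounted at the origin on the work surface. World frame = base frame: x ahead of the robot, y to its left, z up, the work surface at z = 0. Lengths are in m, angles in degrees, forces in N, time in s.
With the tool pointing down it reaches from about 0.325 to 0.9 m from the base axis. Payload 6.1 kg.
Tool frame: the origin (TCP) lies on the centre line of the jaws, within the pads' length; the fingertips stand bot.tip_extent ahead of it and the grasp point (between the pads) lies 2 mm behind it (bot.tip_extent is the distance from the TCP to the fingertips, in m); z points along the fingers, y is the direction in which the jaws open and shut (so a half turn about z gives the same grasp; the last joint's range is limited). The gripper opens to 87 mm and grips with 3 to 60 N. Pads are 19 mm wide; open, the fingers measure 117 mm over their backs; the gripper's body (75 mm by 190 mm) begins 51 mm behind the grasp point.
Start: joints at [-78.616, 12.628, 87.462, -0, 79.91, -7.225], TCP at [0.199, -0.592, 0.24] pointing down, gripper open.
Joint ranges: [-170.65, 170.65], [-52.31, 119.04], [5.05, 147.46], [-71.25, 251.25], [11.57, 151.72], [-153.62, 153.62]. Speed limits (degrees/s): [147.25, 147.25, 172.46, 180, 180, 180].

## Interface

Orientations are given as [roll, pitch, yaw] about the fixed x, y, z axes, in that order (R = Rz(yaw) Ry(pitch) Rx(roll)).
In Python, from station import telemetry, capture, camera_info, finish_job, regions_of, mark_of, bot gives the robot as it stands. The module is installed in compiled form; this text tells all that it offers.
- The arm moves only by the shell command python3 -m crank 'ROWS'. ROWS is JSON, a list of rows, each an object with "claw": the opening, from -1 (shut) to 1 (fully open); "delta_pos": the shift along the tool's x, y, z in mm, a list of three; "angular": the turn, a rotation vector about the tool's x, y, z in degrees, a list of three. A call has 1 to 10 rows; each row shifts and turns the commanded pose from where the row before left it, along the tool's axes as they then stand; what a row does not reach is not made up. A row lasts 1/10 s, in which the tool goes at most 50 mm and 8.59 degrees, less where a joint would pass 70% of its speed; a pose out of reach is approached as far as the arm can. A call is refused whole if a number of a shift passes 50 or a number of a turn 8.59, either way. A call with a gripper value outside its range is refused whole. The fingers move at their own pace and stop on an object; the grip force is fixed at half the most. Time passes only in rows, so rows that do not move let the fingers close. It gives the time, the measured TCP pose, the force and the opening at its end, in the units of the state.
- telemetry.get_obs(): the state, without advancing time (a new reading comes with each control period).
- capture(name): name is "scene" or "side" or "wrist"; returns the picture (400x640x3 uint8, red, green, blue); there is no depth.
- camera_info(name): a dict with "camera_matrix" (3x3 intrinsics, pixels), "distortion" ([k1, k2, p1, p2, k3] as OpenCV has them; the pictures are not rectified), "extrinsics" (4x4, takes a point from world to camera coordinates). Camera axes: x right, y down, z forward; pixel columns grow to the right and rows downward; lengths in m; the calibration is good to about 2 mm. A picture is of the moment at which its call begins: read the wrist's pose just before it. camera_info takes no time and is no camera call; for the wrist camera it gives the pose at the moment of the call.
- finish_job(): hands the job in, once; it reports no verdict.
Trained networks look in the newest picture that a camera, given by its name, has taken for a name from the list of things; names that differ only in an ending like _2 or _b are one class to them, and where a whole thing is asked for, a point or a joint stands for the part that bears it (a point fixed in the world has none). Each returns a list of dicts, best first, with "p" (0 to 1); they miss things now and then, are a little off and sometimes report something else, mostly with a low value. They report only what shows in the picture. A call takes as long as a camera call. They do not tell look-alikes from the thing itself.
- regions_of(label, camera): "pixels" (400x640 bool, what is visible of it).
- mark_of(label, camera): "xyz" ([x, y, z] in m, in world coordinates, good to about 4 mm: a listed point, or the origin of a listed thing).
The state is a dict: "t": time; "q": joint angles; "joint_vel": joint speeds; "joint_torque": joint torques, N m; "ee_pos": TCP position; "ee_rot": TCP orientation; "contact_force": force on the tool from outside, world axes, zero at the start; "ft_torque": the same for the moment, N m; "gripper_width": finger opening in m.
Only numpy, scipy, OpenCV 4.12 (cv2) and the standard library are available. Lean on these libraries where they do the work, as an engineer would, in place of code of your own. Each camera call takes 0.05 s, during which the arm holds its last target. There are 200 camera calls.

## Working session

There is one attempt and no reset: what is moved stays moved. The work goes in short steps, Python scripts to look and compute and a shell command to move; the robot and the scene stay as the last step left them, time stands still between calls to the robot, and variables do not carry over. Pictures are saved under pics/ and viewed, on a budget of 10 in all, crops included, one or two more only if the job needs it, and the job is handed in when it is done.

```bash
mkdir -p pics
python3 - <<'E'
from station import telemetry, capture, camera_info, mark_of, regions_of, bot
import cv2,numpy as np
o=telemetry.get_obs(); print(o, bot.tip_extent)
for c in ("scene","side"):
    im=capture(c); cv2.imwrite(f"pics/{c}0.png",im[:,:,::-1])
    print(c,camera_info(c)["extrinsics"].round(3).tolist())
    for n in ["tin_a","tray","dock","apron","bay","cup","candlestick","coasters"]:
        print(n,[(round(d["p"],2),np.round(d["xyz"],3).tolist()) for d in mark_of(n,c)])
E
```

```text
{'t': 0.0, 'q': array([-7.86161094e+01,  1.26747169e+01,  8.75231971e+01, -7.55025326e-04,
        7.99095336e+01, -7.22720460e+00]), 'joint_vel': array([ 0.02960573, -0.01904362, -0.05560594,  0.11024184, -0.02501302,
       -0.0988341 ]), 'joint_torque': array([ 1.48380957e-03, -4.94607711e+01, -3.87377608e+01,  7.00891321e-02,
        5.70644857e-02, -1.55105413e-04]), 'ee_pos': array([ 0.19932177, -0.59177049,  0.23846661]), 'ee_rot': array([-1.79893313e+02, -1.27801642e-02,  1.86112163e+01]), 'contact_force': array([ 0.57838487,  0.34688685, -0.26980482]), 'ft_torque': array([-0.0099654 , -0.00801018,  0.04392852]), 'gripper_width': 0.0867152905941185} 0.017
scene [[0.823, 0.568, -0.012, -0.499], [0.464, -0.684, -0.563, -0.168], [-0.328, 0.458, -0.826, 1.503], [0.0, 0.0, 0.0, 1.0]]
tin_a [(0.94, [0.526, 0.152, 0.004]), (0.78, [0.515, 0.274, 0.011]), (0.72, [0.305, 0.462, -0.004])]
tray [(0.65, [0.517, 0.207, 0.001])]
dock [(0.83, [0.544, -0.208, -0.003])]
apron [(0.98, [0.475, -0.204, 0.006])]
bay [(0.18, [0.518, 0.207, 0.0])]
cup [(0.85, [0.71, 0.161, 0.003])]
candlestick [(0.81, [0.775, 0.006, 0.001]), (0.33, [0.707, 0.16, 0.001])]
coasters [(0.81, [0.71, 0.302, -0.001]), (0.2, [0.521, 0.208, -0.001])]
side [[-0.855, -0.519, -0.002, 0.515], [-0.268, 0.444, -0.855, 0.142], [0.445, -0.73, -0.519, 1.078], [0.0, 0.0, 0.0, 1.0]]
tin_a [(0.96, [0.512, 0.27, 0.006]), (0.82, [0.302, 0.458, -0.001]), (0.81, [0.528, 0.148, 0.013])]
tray [(0.92, [0.512, 0.204, 0.001])]
dock [(0.75, [0.542, -0.208, 0.002])]
apron [(0.91, [0.48, -0.2, 0.011])]
bay []
cup [(0.18, [0.516, 0.205, 0.0])]
candlestick [(0.82, [0.779, 0.006, 0.001])]
coasters [(0.68, [0.714, 0.298, -0.005])]
```

View pics/scene0.png

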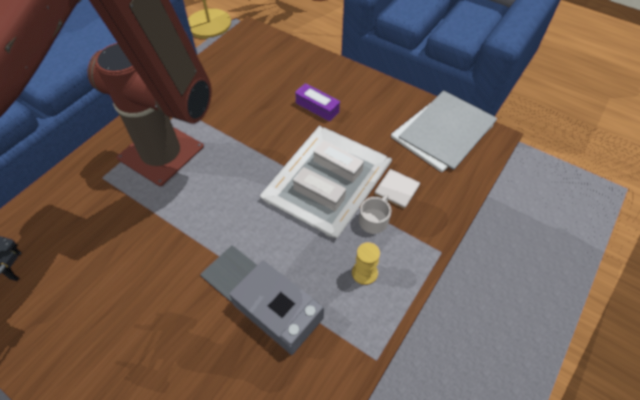

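View pics/side0.png

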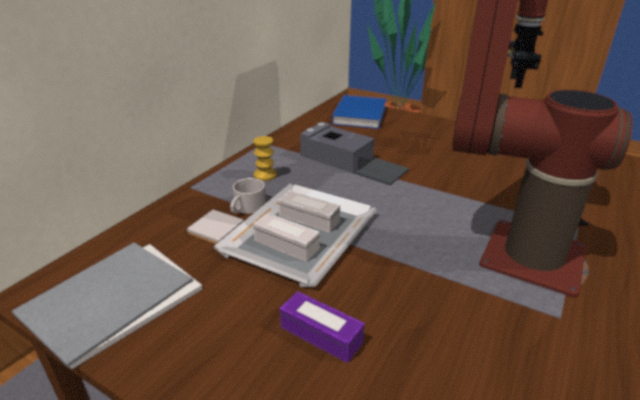

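Tins are at scene pixels (338,163) and (320,187), the purple decoy at (318,100), and the dock at (280,300) with its apron at (230,270). Next I fit yaw and position to the masks.

```bash
cat > h.py <<'E'
from station import telemetry, capture, camera_info, mark_of, regions_of, bot
import cv2,numpy as np
from scipy.optimize import minimize
def box(x0,x1,w,z0,z1): return np.array([[x,y,z] for x in(x0,x1) for y in(-w/2,w/2) for z in(z0,z1)])
def TIN(p): return [box(-.075,.075,.056,0,.05)]
def DOCK(p): return [box(-.13,0,.12,0,.008),box(0,p[3],.124,0,.074),box(.17,p[3],.124,0,.088)]
def render(model,p,z,ci):
    m=np.zeros((400,640),np.uint8); c,s=np.cos(p[2]),np.sin(p[2])
    for b in model(p):
        w=b@np.array([[c,s,0],[-s,c,0],[0,0,1]])+[p[0],p[1],z]
        E=ci["extrinsics"]
        uv=cv2.projectPoints(w,cv2.Rodrigues(E[:3,:3])[0],E[:3,3],ci["camera_matrix"],np.array(ci["distortion"]))[0]
        h=cv2.convexHull(uv.astype(np.float32))
        cv2.fillConvexPoly(m,np.round(h*16).astype(np.int32),1,cv2.LINE_8,4)
    return m>0
def fit(model,p0,z,views,steps):
    def cost(p):
        return -sum((lambda r:(r&m).sum()/(r|m).sum())(render(model,p,z,ci)) for m,ci in views)/len(views)
    best=None
    for dy in(-.12,0,.12):
        q=np.array(p0,float);q[2]+=dy
        S=np.vstack([q]+[q+np.eye(len(q))[i]*steps[i] for i in range(len(q))])
        r=minimize(cost,q,method="Nelder-Mead",options=dict(initial_simplex=S,xatol=1e-4,fatol=1e-4,maxiter=300))
        if best is None or r.fun<best.fun: best=r
    return best.x,-best.fun
def masks(label,cam):
    return [d["pixels"] for d in regions_of(label,cam) if d["p"]>.3]
def pick(ms,model,p0,z,ci):
    r=render(model,p0,z,ci); s=[(r&m).sum()/(r|m).sum() for m in ms]
    return ms[int(np.argmax(s))] if s and max(s)>.3 else None
E
cat > f.py <<'E'
from h import *
import sys
cams=sys.argv[1].split(",")
CI={}; MT={}; MD={}
for c in cams:
    CI[c]=camera_info(c); capture(c); MT[c]=masks("tin_a",c); MD[c]=masks("dock",c)
for n,mod,p0,z,M,st in [("a",TIN,[.5135,.272,.0],.01,MT,[.008,.008,.1]),("b",TIN,[.527,.15,.0],.01,MT,[.008,.008,.1]),("dock",DOCK,[.543,-.206,0,.24],0,MD,[.008,.008,.1,.02])]:
    vs=[(m,CI[c]) for c in cams if (m:=pick(M[c],mod,p0,z,CI[c])) is not None]
    for v in [vs]+([[x] for x in vs] if len(vs)>1 else []):
        p,s=fit(mod,p0,z,v,st); print(n,len(v),p[:2].round(4),np.degrees(p[2]).round(2),p[3:].round(3),round(s,3))
E
python3 f.py scene,side
```

```text
a 2 [0.5152 0.2702] -0.92 [] 0.936
a 1 [0.5153 0.2672] -0.93 [] 0.969
a 1 [0.5159 0.2725] -2.22 [] 0.955
b 2 [0.5296 0.1482] 0.86 [] 0.914
b 1 [0.5252 0.1458] -1.39 [] 0.898
b 1 [0.5272 0.1516] 1.23 [] 0.955
dock 2 [ 0.55   -0.2088] -5.06 [0.197] 0.953
dock 1 [ 0.5466 -0.2091] -5.28 [0.201] 0.966
dock 1 [ 0.5494 -0.2071] -4.64 [0.195] 0.953
```

```bash
python3 -m crank '[{"claw":1,"delta_pos":[0,0,-10],"angular":[0,0,7.9]},{"claw":1,"delta_pos":[0,0,-10],"angular":[0,0,7.9]},{"claw":1,"delta_pos":[0,0,-10],"angular":[0,0,7.8]},{"claw":1,"delta_pos":[27,-45,-10],"angular":[0,0,0]},{"claw":1,"delta_pos":[27,-45,-10],"angular":[0,0,0]},{"claw":1,"delta_pos":[27,-45,-10],"angular":[0,0,0]},{"claw":1,"delta_pos":[22,-45,0],"angular":[0,0,0]},{"claw":1,"delta_pos":[22,-45,0],"angular":[0,0,0]},{"claw":1,"delta_pos":[22,-45,0],"angular":[0,0,0]},{"claw":1,"delta_pos":[22,-45,0],"angular":[0,0,0]}]'
python3 -m crank '[{"claw":1,"delta_pos":[22,-45,0],"angular":[0,0,0]},{"claw":1,"delta_pos":[5,-45,0],"angular":[0,0,0]},{"claw":1,"delta_pos":[0,0,0],"angular":[0,0,0]},{"claw":1,"delta_pos":[0,0,0],"angular":[0,0,0]}]'
python3 - <<'E'
from h import *
o=telemetry.get_obs();print(o["t"],o["ee_pos"],o["ee_rot"],o["contact_force"])
ci=camera_info("wrist");E=ci["extrinsics"];print("cam",-E[:3,:3].T@E[:3,3],E[2,:3])
cv2.imwrite("pics/w1.png",capture("wrist")[:,:,::-1])
m=masks("dock","wrist");print(len(m),[x.sum() for x in m],[(d["p"],d["xyz"]) for n in("apron","dock") for d in mark_of(n,"wrist")])
E
```

```text
t: 2.2
ee_pos: [0.3898, -0.2999, 0.2979]
ee_rot: [180.0, -0.0, -5.0]
contact_force: [0.2, 0.1, -0.7]
gripper_width: 0.087
t: 2.6
ee_pos: [0.4241, -0.2137, 0.2979]
ee_rot: [180.0, -0.0, -4.8]
contact_force: [0.6, 0.4, -0.1]
gripper_width: 0.0868
2.6 [ 0.42411188 -0.21372719  0.29792875] [ 1.79951392e+02 -2.94711541e-02 -4.83371288e+00] [ 0.56742054  0.38208213 -0.05652533]
cam [ 0.50186331 -0.22025096  0.44345056] [-0.28096966  0.02321825 -0.95943575]
1 [np.int64(17863)] [(0.56, [0.4769, -0.2004, 0.0085]), (0.79, [0.5464, -0.2068, 0.0036])]
```

View pics/w1.png

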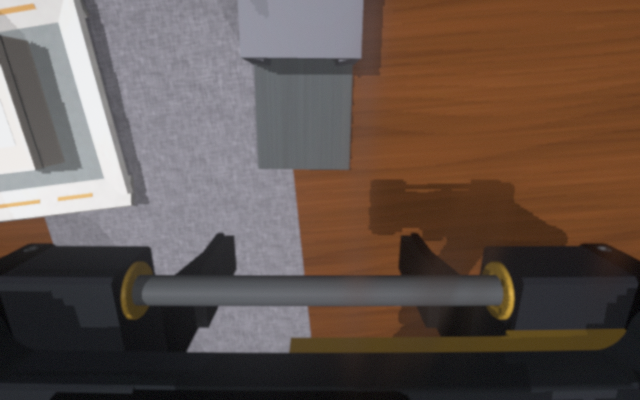

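The apron is plain to see: near corners at (259,168) and (350,169), roof front edge from (239,57) to (363,59). I'll back-project these.

```bash
cat >> h.py <<'E'
def bp(uv,z,ci):
    E=ci["extrinsics"];n=cv2.undistortPoints(np.array(uv,np.float64).reshape(-1,1,2),ci["camera_matrix"],np.array(ci["distortion"])).reshape(-1,2)
    d=np.c_[n,np.ones(len(n))]@E[:3,:3]; c=-E[:3,:3].T@E[:3,3]
    return c+d*((z-c[2])/d[:,2])[:,None]
E
python3 - <<'E'
from h import *
ci=camera_info("wrist")
im=cv2.imread("pics/w1.png"); g=cv2.GaussianBlur(im,(3,3),0).astype(int)
def edge(rows,lo,hi):
    out=[]
    for r in rows:
        d=np.abs(g[r,lo+2:hi+2]-g[r,lo-2:hi-2]).sum(1); out.append((lo+d.argmax(),r))
    return out
def fitl(P): 
    v=cv2.fitLine(P[:,:2].astype(np.float32),cv2.DIST_HUBER,0,.01,.01).ravel(); a=np.degrees(np.arctan2(v[1],v[0])); return a,v[2:]
L=bp(edge(range(85,162,3),246,268),.008,ci);R=bp(edge(range(85,162,3),342,362),.008,ci)
print("L",fitl(L),"R",fitl(R))
colE=[(u,140+np.abs(g[142:192,u]-g[138:188,u]).sum(1).argmax()) for u in range(265,346,4)]
N=bp(colE,.008,ci);print("near",fitl(N))
colF=[(u,48+np.abs(g[50:66,u]-g[46:62,u]).sum(1).argmax()) for u in range(262,346,4)]
print(colF[::5]);F=bp(colF,.074,ci);print("roof",fitl(F))
print(bp([(239,57),(363,59)],.074,ci))
E
```

```text
L (np.float32(-5.430806), array([ 0.4733974 , -0.14108221], dtype=float32)) R (np.float32(-5.407797), array([ 0.47472745, -0.26227996], dtype=float32))
near (np.float32(84.828026), array([ 0.4148946 , -0.19519958], dtype=float32))
[(262, np.int64(57)), (282, np.int64(57)), (302, np.int64(58)), (322, np.int64(58)), (342, np.int64(58))]
roof (np.float32(84.02772), array([ 0.5439132 , -0.20988975], dtype=float32))
[[ 0.55012658 -0.14626777  0.074     ]
 [ 0.53696948 -0.27302306  0.074     ]]
```

```bash
python3 -m crank '[{"claw":1,"delta_pos":[0,0,0],"angular":[0,0,-4.5]},{"claw":1,"delta_pos":[0,-47,0],"angular":[0,0,0]},{"claw":1,"delta_pos":[0,-47,0],"angular":[0,0,0]},{"claw":1,"delta_pos":[0,-47,0],"angular":[0,0,0]},{"claw":1,"delta_pos":[0,-47,0],"angular":[0,0,0]},{"claw":1,"delta_pos":[0,-47,0],"angular":[0,0,0]},{"claw":1,"delta_pos":[0,-47,0],"angular":[0,0,0]},{"claw":1,"delta_pos":[0,-47,0],"angular":[0,0,0]},{"claw":1,"delta_pos":[0,-47,0],"angular":[0,0,0]},{"claw":1,"delta_pos":[0,-47,0],"angular":[0,0,0]}]'
python3 -m crank '[{"claw":1,"delta_pos":[0,0,0],"angular":[0,0,0]},{"claw":1,"delta_pos":[0,0,0],"angular":[0,0,0]},{"claw":1,"delta_pos":[0,0,0],"angular":[0,0,0]}]'
python3 f.py wrist
python3 - <<'E'
from h import *
cv2.imwrite("pics/w2.png",capture("wrist")[:,:,::-1])
E
```

```text
t: 3.8
ee_pos: [0.4279, 0.2094, 0.2978]
ee_rot: [180.0, -0.0, -0.6]
contact_force: [0.7, -1.1, 0.6]
gripper_width: 0.0874
t: 4.1
ee_pos: [0.4278, 0.2072, 0.2974]
ee_rot: [180.0, 0.0, -0.6]
contact_force: [-0.2, 0.1, 0.0]
gripper_width: 0.087
a 1 [0.515  0.2717] -0.33 [] 0.978
b 1 [0.5272 0.1497] 1.23 [] 0.98
dock 1 [ 0.5461 -0.208 ] -5.14 [0.252] 0.992
```

View pics/w2.png

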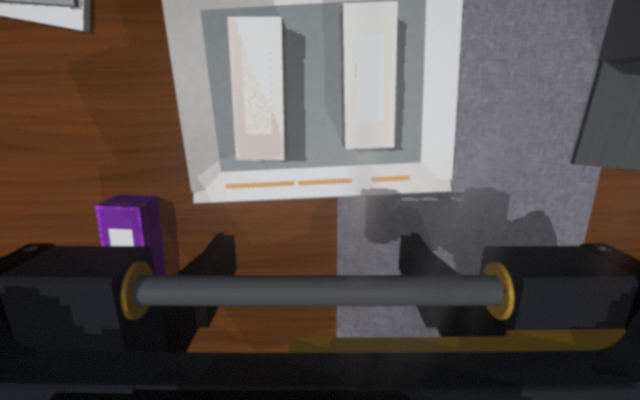

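Tins appear at (257,88) and (370,75), and the fits agree with all the cameras. I'll go to tin_a.

```bash
python3 -m crank '[{"claw":1,"delta_pos":[43,-33,45],"angular":[0,0,0]},{"claw":1,"delta_pos":[43,-32,45],"angular":[0,0,0]},{"claw":1,"delta_pos":[0,0,45],"angular":[0,0,0]},{"claw":1,"delta_pos":[0,0,45],"angular":[0,0,0]},{"claw":1,"delta_pos":[0,0,30],"angular":[0,0,0]},{"claw":1,"delta_pos":[0,0,25],"angular":[0,0,0]},{"claw":1,"delta_pos":[0,0,13],"angular":[0,0,0]},{"claw":1,"delta_pos":[0,0,10],"angular":[0,0,0]},{"claw":1,"delta_pos":[0,0,0],"angular":[0,0,0]},{"claw":1,"delta_pos":[0,0,0],"angular":[0,0,0]}]'
python3 -m crank '[{"claw":-1,"delta_pos":[0,0,0],"angular":[0,0,0]},{"claw":-1,"delta_pos":[0,0,0],"angular":[0,0,0]},{"claw":-1,"delta_pos":[0,0,0],"angular":[0,0,0]},{"claw":-1,"delta_pos":[0,0,0],"angular":[0,0,0]},{"claw":-1,"delta_pos":[0,0,0],"angular":[0,0,0]},{"claw":-1,"delta_pos":[0,0,0],"angular":[0,0,0]}]'
```

```text
t: 5.3
ee_pos: [0.4885, 0.2602, 0.0754]
ee_rot: [-179.4, 0.1, -0.4]
contact_force: [-36.9, 5.9, 64.9]
gripper_width: 0.0873
t: 5.9
ee_pos: [0.493, 0.2632, 0.0763]
ee_rot: [-179.0, -0.6, -0.6]
contact_force: [-20.9, 21.7, 49.2]
gripper_width: 0.0493
```

The rows were cut short by the joint speed cap, so a finger is on the tin's lid. I'll back off up and reopen.

```bash
python3 -m crank '[{"claw":-1,"delta_pos":[0,0,-20],"angular":[0,0,0]},{"claw":-1,"delta_pos":[0,0,-30],"angular":[0,0,0]},{"claw":1,"delta_pos":[0,0,-30],"angular":[0,0,0]},{"claw":1,"delta_pos":[0,0,-30],"angular":[0,0,0]},{"claw":1,"delta_pos":[0,0,-25],"angular":[0,0,0]},{"claw":1,"delta_pos":[-30,0,-25],"angular":[0,0,0]},{"claw":1,"delta_pos":[-30,0,-25],"angular":[0,0,0]},{"claw":1,"delta_pos":[0,0,0],"angular":[0,0,0]},{"claw":1,"delta_pos":[0,0,0],"angular":[0,0,0]}]'
python3 f.py wrist
python3 - <<'E'
from h import *
cv2.imwrite("pics/w3.png",capture("wrist")[:,:,::-1])
E
```

```text
t: 6.8
ee_pos: [0.4297, 0.2546, 0.252]
ee_rot: [-179.9, -0.2, -0.5]
contact_force: [0.7, 0.3, -0.1]
gripper_width: 0.0794
a 1 [0.5202 0.2658] -0.56 [] 0.978
b 1 [0.5281 0.1489] 1.45 [] 0.989Traceback (most recent call last):
  File "f.py", line 10, in <module>
    p,s=fit(mod,p0,z,v,st); print(n,len(v),p[:2].round(4),np.degrees(p[2]).round(2),p[3:].round(3),round(s,3))
        ~~~^^^^^^^^^^^^^^^
  File "h.py", line 23, in fit
    r=minimize(cost,q,method="Nelder-Mead",options=dict(initial_simplex=S,xatol=1e-4,fatol=1e-4,maxiter=300))
    res = _minimize_neldermead(fun, x0, args, callback, bounds=bounds,
                               **options)
    fsim[k] = func(sim[k])
              ~~~~^^^^^^^^
    fx = function(np.copy(x), *(wrapper_args + args))
  File "h.py", line 18, in cost
    return -sum((lambda r:(r&m).sum()/(r|m).sum())(render(model,p,z,ci)) for m,ci in views)/len(views)
           ~~~~~~~~~~~~~~~~~~~~~~~~~~~~~~~~~~~~~~~~~~~~~~~~~~~~~~~~~~~~~~~~~~~~~~~~~~~~~~~~^~~~~~~~~~~
ZeroDivisionError: division by zero
```

View pics/w3.png

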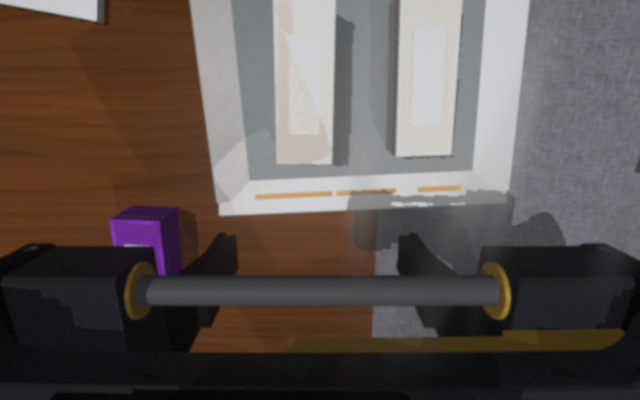

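Tin_a still lies flat at (305,80), shifted by some 5 mm. I'll use smaller rows, and check before going down.

```bash
python3 -m crank '[{"claw":1,"delta_pos":[30,-4,0],"angular":[0,0,0]},{"claw":1,"delta_pos":[30,-4,0],"angular":[0,0,0]},{"claw":1,"delta_pos":[30,-4,0],"angular":[0,0,0]},{"claw":1,"delta_pos":[0,0,25],"angular":[0,0,0]},{"claw":1,"delta_pos":[0,0,25],"angular":[0,0,0]},{"claw":1,"delta_pos":[0,0,25],"angular":[0,0,0]},{"claw":1,"delta_pos":[0,0,25],"angular":[0,0,0]},{"claw":1,"delta_pos":[0,0,25],"angular":[0,0,0]},{"claw":1,"delta_pos":[0,0,0],"angular":[0,0,0]},{"claw":1,"delta_pos":[0,0,0],"angular":[0,0,0]}]'
```

```text
t: 8.0
ee_pos: [0.5188, 0.2656, 0.1246]
ee_rot: [179.9, 0.1, -0.5]
contact_force: [1.2, -0.3, -0.0]
gripper_width: 0.0872
```

```bash
python3 -m crank '[{"claw":1,"delta_pos":[0,0,22],"angular":[0,0,0]},{"claw":1,"delta_pos":[0,0,22],"angular":[0,0,0]},{"claw":1,"delta_pos":[0,0,22],"angular":[0,0,0]},{"claw":1,"delta_pos":[0,0,19],"angular":[0,0,0]},{"claw":1,"delta_pos":[0,0,0],"angular":[0,0,0]},{"claw":1,"delta_pos":[0,0,0],"angular":[0,0,0]}]'
```

```text
t: 8.6
ee_pos: [0.5202, 0.2663, 0.0419]
ee_rot: [-180.0, -0.1, -0.5]
contact_force: [0.6, -0.6, 0.8]
gripper_width: 0.0872
```

```bash
python3 -m crank '[{"claw":-1,"delta_pos":[0,0,2],"angular":[0,0,0]},{"claw":-1,"delta_pos":[0,0,0],"angular":[0,0,0]},{"claw":-1,"delta_pos":[0,0,0],"angular":[0,0,0]},{"claw":-1,"delta_pos":[0,0,0],"angular":[0,0,0]},{"claw":-1,"delta_pos":[0,0,0],"angular":[0,0,0]},{"claw":-1,"delta_pos":[0,0,0],"angular":[0,0,0]},{"claw":-1,"delta_pos":[0,0,0],"angular":[0,0,0]}]'
python3 -m crank '[{"claw":-1,"delta_pos":[0,0,-10],"angular":[0,0,0]},{"claw":-1,"delta_pos":[0,0,-10],"angular":[0,0,0]},{"claw":-1,"delta_pos":[0,0,-10],"angular":[0,0,0]},{"claw":-1,"delta_pos":[0,0,-10],"angular":[0,0,0]},{"claw":-1,"delta_pos":[0,0,0],"angular":[0,0,0]},{"claw":-1,"delta_pos":[0,0,0],"angular":[0,0,0]},{"claw":-1,"delta_pos":[0,0,0],"angular":[0,0,0]},{"claw":-1,"delta_pos":[0,0,0],"angular":[0,0,0]}]'
```

```text
t: 9.3
ee_pos: [0.5193, 0.266, 0.0389]
ee_rot: [180.0, -0.0, -0.5]
contact_force: [-0.8, -0.7, 3.4]
gripper_width: 0.0557
t: 10.1
ee_pos: [0.5186, 0.2658, 0.0779]
ee_rot: [180.0, 0.1, -0.5]
contact_force: [-0.6, 0.1, -6.1]
gripper_width: 0.0559
```

6.1 N lifted, so about 620 g: tin_a is the full one. I'll carry it to just in front of the mouth. The roof means it must come down ahead of it.

```bash
python3 -m crank '[{"claw":-1,"delta_pos":[0,0,-20],"angular":[0,0,0]},{"claw":-1,"delta_pos":[0,0,-20],"angular":[0,0,0]},{"claw":-1,"delta_pos":[0,0,-20],"angular":[0,0,0]},{"claw":-1,"delta_pos":[-2,20,0],"angular":[0,0,0]},{"claw":-1,"delta_pos":[-4,36,0],"angular":[0,0,0]},{"claw":-1,"delta_pos":[-4,36,0],"angular":[0,0,0]},{"claw":-1,"delta_pos":[-4,36,0],"angular":[0,0,0]},{"claw":-1,"delta_pos":[-5,36,0],"angular":[0,0,0]},{"claw":-1,"delta_pos":[-5,36,0],"angular":[0,0,0]},{"claw":-1,"delta_pos":[-5,36,0],"angular":[0,0,0]}]'
python3 -m crank '[{"claw":-1,"delta_pos":[-5,36,0],"angular":[0,0,0]},{"claw":-1,"delta_pos":[-5,36,0],"angular":[0,0,0]},{"claw":-1,"delta_pos":[-5,36,0],"angular":[0,0,0]},{"claw":-1,"delta_pos":[-5,36,0],"angular":[0,0,0]},{"claw":-1,"delta_pos":[-5,36,0],"angular":[0,0,0]},{"claw":-1,"delta_pos":[-2,36,0],"angular":[0,0,0]},{"claw":-1,"delta_pos":[0,20,0],"angular":[0,0,0]},{"claw":-1,"delta_pos":[0,0,0],"angular":[0,0,4.9]},{"claw":-1,"delta_pos":[0,0,0],"angular":[0,0,0]},{"claw":-1,"delta_pos":[0,0,0],"angular":[0,0,0]}]'
```

```text
t: 11.1
ee_pos: [0.4874, 0.029, 0.1382]
ee_rot: [180.0, 0.0, -0.5]
contact_force: [1.2, 0.4, -7.1]
gripper_width: 0.0557
t: 12.1
ee_pos: [0.4588, -0.2051, 0.1381]
ee_rot: [-180.0, 0.0, -5.3]
contact_force: [-0.2, -0.3, -6.0]
gripper_width: 0.0558
```

```bash
python3 -m crank '[{"claw":-1,"delta_pos":[0,-5,20],"angular":[0,0,0]},{"claw":-1,"delta_pos":[0,0,20],"angular":[0,0,0]},{"claw":-1,"delta_pos":[0,0,20],"angular":[0,0,0]},{"claw":-1,"delta_pos":[0,0,16],"angular":[0,0,0]},{"claw":-1,"delta_pos":[0,0,10],"angular":[0,0,0]},{"claw":-1,"delta_pos":[0,0,5],"angular":[0,0,0]},{"claw":-1,"delta_pos":[0,0,0],"angular":[0,0,0]},{"claw":-1,"delta_pos":[0,0,0],"angular":[0,0,0]}]'
python3 - <<'E'
from h import *
cv2.imwrite("pics/w4.png",capture("wrist")[:,:,::-1])
ci=camera_info("wrist");o=telemetry.get_obs();print(o["ee_pos"],o["contact_force"])
ms=masks("tin_a","wrist");print(len(ms),[(np.where(m)[0].min(),m.sum()) for m in ms])
E
```

```text
t: 12.9
ee_pos: [0.4602, -0.2007, 0.0483]
ee_rot: [180.0, -0.1, -5.4]
contact_force: [0.8, -1.0, -5.8]
gripper_width: 0.0556
[ 0.46034477 -0.20087867  0.04848945] [-0.0794545   0.27427421 -6.50031421]
0 []
```

View pics/w4.png

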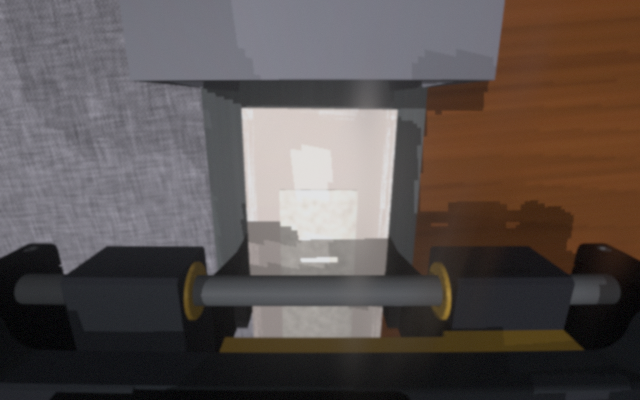

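The tin (front edge at row 108, columns 243–397) sits centred ahead of the roof lip (row 81). Now I'll back-project the gap.

Run:
```python
from h import *
ci=camera_info("wrist")
def D(P):
    a=np.radians(-5.4); d=P[:,:2]-[.5442,-.2083]; return (d@np.array([[np.cos(a),-np.sin(a)],[np.sin(a),np.cos(a)]])).round(4)
print(D(bp([(243,108),(397,108)],.0695,ci)),D(bp([(136,81),(494,80)],.074,ci)),D(telemetry.get_obs()["ee_pos"][None]))
```

```text
[[-0.0091  0.0262]
 [-0.009  -0.0293]] [[ 0.0001  0.0615]
 [ 0.0006 -0.061 ]] [[-0.0842 -0.0006]]
```

```bash
python3 -m crank '[{"claw":-1,"delta_pos":[0,-1,5],"angular":[0,0,0]},{"claw":-1,"delta_pos":[0,0,3],"angular":[0,0,0]},{"claw":-1,"delta_pos":[5,0,0],"angular":[0,0,0]},{"claw":-1,"delta_pos":[5,0,0],"angular":[0,0,0]},{"claw":-1,"delta_pos":[4,0,0],"angular":[0,0,0]},{"claw":-1,"delta_pos":[0,0,1.5],"angular":[0,0,0]},{"claw":-1,"delta_pos":[0,0,1],"angular":[0,0,0]},{"claw":-1,"delta_pos":[0,0,0],"angular":[0,0,0]}]'
```

```text
t: 13.8
ee_pos: [0.4735, -0.2008, 0.0369]
ee_rot: [-180.0, 0.0, -5.4]
contact_force: [0.3, -0.3, -6.2]
gripper_width: 0.0558
```

```bash
python3 -m crank '[{"claw":-1,"delta_pos":[0,0,0.5],"angular":[0,0,0]},{"claw":-1,"delta_pos":[0,0,0.5],"angular":[0,0,0]},{"claw":-1,"delta_pos":[0,0,0],"angular":[0,0,0]}]'
```

```text
t: 14.1
ee_pos: [0.4738, -0.2009, 0.0368]
ee_rot: [180.0, -0.0, -5.4]
contact_force: [-5.2, 2.2, 5.2]
gripper_width: 0.0559
```

Contact made, so I release and rise.

```bash
python3 -m crank '[{"claw":-1,"delta_pos":[0,0,-0.4],"angular":[0,0,0]},{"claw":1,"delta_pos":[0,0,0],"angular":[0,0,0]},{"claw":1,"delta_pos":[0,0,0],"angular":[0,0,0]},{"claw":1,"delta_pos":[0,0,0],"angular":[0,0,0]},{"claw":1,"delta_pos":[0,0,0],"angular":[0,0,0]},{"claw":1,"delta_pos":[0,0,-20],"angular":[0,0,0]},{"claw":1,"delta_pos":[0,0,-20],"angular":[0,0,0]},{"claw":1,"delta_pos":[-25,0,-20],"angular":[0,0,0]},{"claw":1,"delta_pos":[-30,0,0],"angular":[0,0,0]},{"claw":1,"delta_pos":[0,0,0],"angular":[0,0,0]}]'
python3 - <<'E'
from h import *
ci=camera_info("wrist");cv2.imwrite("pics/w5.png",capture("wrist")[:,:,::-1])
m=masks("tin_a","wrist")
p0=[.5442-.0697,-.2083+.0066,-.094]
m=pick(m,TIN,p0,.008,ci)
if m is not None: print(fit(TIN,p0,.008,[(m,ci)],[.005,.005,.05]))
print(telemetry.get_obs())
E
```

```text
t: 15.1
ee_pos: [0.4164, -0.1949, 0.0962]
ee_rot: [-180.0, 0.1, -5.4]
contact_force: [0.3, -0.4, -0.8]
gripper_width: 0.087
{'t': 15.2, 'q': array([-3.48460879e+01, -7.83992166e-01,  1.18407999e+02,  9.73867735e-03,
        6.23161994e+01,  6.05833127e+01]), 'joint_vel': array([ 0.3787946 ,  1.5502986 , -1.79153229,  0.06973716, -0.24667945,
        0.01791566]), 'joint_torque': array([-1.28996358e-01, -3.35144985e+01, -3.27690554e+01,  2.02885747e-02,
        1.21461949e-01, -3.62879829e-02]), 'ee_pos': array([ 0.41890929, -0.19581674,  0.09662217]), 'ee_rot': array([ 1.79978148e+02, -5.63222988e-02, -5.43390984e+00]), 'contact_force': array([-0.04556121,  0.05376056,  0.72780622]), 'ft_torque': array([ 0.03649364,  0.01740153, -0.03491032]), 'gripper_width': 0.08720270322184213}
```

View pics/w5.png

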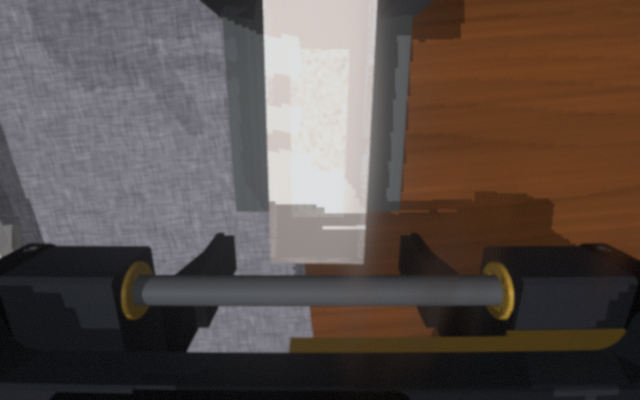

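The tin lies straight and centred on the apron with its tail near row 260. I'll grip it about 10 mm from the tail.

```bash
python3 -m crank '[{"claw":1,"delta_pos":[-10,0,0],"angular":[0,0,0]},{"claw":1,"delta_pos":[0,0,20],"angular":[0,0,0]},{"claw":1,"delta_pos":[0,0,20],"angular":[0,0,0]},{"claw":1,"delta_pos":[0,0,16],"angular":[0,0,0]},{"claw":1,"delta_pos":[0,0,0],"angular":[0,0,0]},{"claw":1,"delta_pos":[0,0,0],"angular":[0,0,0]}]'
python3 - <<'E'
from h import *
im=capture("wrist"); cv2.imwrite("pics/w6.png",im[180:330,150:500,::-1]); o=telemetry.get_obs();print(o["ee_pos"],o["contact_force"])
E
```

```text
t: 15.8
ee_pos: [0.4088, -0.1946, 0.0403]
ee_rot: [-180.0, 0.1, -5.4]
contact_force: [0.2, 0.2, 0.2]
gripper_width: 0.0872
[ 0.40934918 -0.19499047  0.04093487] [ 0.43055963 -0.22120004 -0.58653458]
```

View pics/w6.png

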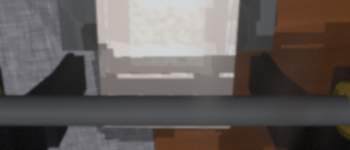

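The tail (crop row ~127) is between the fingers. Closing.

```bash
python3 -m crank '[{"claw":-1,"delta_pos":[0,0,0],"angular":[0,0,0]},{"claw":-1,"delta_pos":[0,0,0],"angular":[0,0,0]},{"claw":-1,"delta_pos":[0,0,0],"angular":[0,0,0]},{"claw":-1,"delta_pos":[0,0,0],"angular":[0,0,0]},{"claw":-1,"delta_pos":[0,0,0],"angular":[0,0,0]},{"claw":-1,"delta_pos":[0,0,0],"angular":[0,0,0]}]'
python3 -m crank '[{"claw":-1,"delta_pos":[5,0,0],"angular":[0,0,0]},{"claw":-1,"delta_pos":[5,0,0],"angular":[0,0,0]},{"claw":-1,"delta_pos":[5,0,0],"angular":[0,0,0]},{"claw":-1,"delta_pos":[5,0,0],"angular":[0,0,0]}]'
```

```text
t: 16.45
ee_pos: [0.409, -0.1947, 0.0406]
ee_rot: [180.0, -0.0, -5.4]
contact_force: [-0.8, -0.3, 1.4]
gripper_width: 0.0558
t: 16.85
ee_pos: [0.4283, -0.1966, 0.0406]
ee_rot: [-180.0, 0.1, -5.4]
contact_force: [-4.8, 0.8, 6.0]
gripper_width: 0.0559
```

```bash
python3 -m crank '[{"claw":-1,"delta_pos":[4,0,-0.4],"angular":[0,0,0]},{"claw":-1,"delta_pos":[5,0,0],"angular":[0,0,0]},{"claw":-1,"delta_pos":[5,0,0],"angular":[0,0,0]},{"claw":-1,"delta_pos":[5,0,0],"angular":[0,0,0]},{"claw":-1,"delta_pos":[5,0,0],"angular":[0,0,0]}]'
```

```text
t: 17.35
ee_pos: [0.4529, -0.1988, 0.0407]
ee_rot: [-180.0, 0.0, -5.4]
contact_force: [-2.6, 0.4, 1.0]
gripper_width: 0.0559
```

```bash
python3 -m crank '[{"claw":-1,"delta_pos":[5,0,0],"angular":[0,0,0]},{"claw":-1,"delta_pos":[5,0,0],"angular":[0,0,0]},{"claw":-1,"delta_pos":[5,0,0],"angular":[0,0,0]},{"claw":-1,"delta_pos":[5,0,0],"angular":[0,0,0]},{"claw":-1,"delta_pos":[5,0,0],"angular":[0,0,0]}]'
python3 -m crank '[{"claw":-1,"delta_pos":[2,0,0],"angular":[0,0,0]},{"claw":-1,"delta_pos":[2,0,0],"angular":[0,0,0]},{"claw":-1,"delta_pos":[2,0,0],"angular":[0,0,0]}]'
```

```text
t: 17.85
ee_pos: [0.4779, -0.2011, 0.0406]
ee_rot: [-180.0, 0.0, -5.4]
contact_force: [-1.0, -0.0, -1.6]
gripper_width: 0.0557
t: 18.15
ee_pos: [0.4835, -0.2017, 0.0407]
ee_rot: [-180.0, 0.0, -5.4]
contact_force: [-1.5, -0.4, -2.1]
gripper_width: 0.0558
```

Now at ~80 mm in. I go on in small steps, feeling for the plate.

```bash
for i in 1 2 3; do python3 -m crank '[{"claw":-1,"delta_pos":[1.5,0,0],"angular":[0,0,0]},{"claw":-1,"delta_pos":[1.5,0,0],"angular":[0,0,0]}]' | egrep "pos|force"; done
```

```text
ee_pos: [0.4865, -0.202, 0.0407]
contact_force: [-0.5, -0.0, -3.3]
ee_pos: [0.4895, -0.2023, 0.0407]
contact_force: [-1.3, -0.6, -3.1]
ee_pos: [0.4926, -0.2026, 0.0408]
contact_force: [-1.8, 0.2, -3.5]
```

```bash
for i in 1 2 3; do python3 -m crank '[{"claw":-1,"delta_pos":[1.5,0,0],"angular":[0,0,0]},{"claw":-1,"delta_pos":[1.5,0,0],"angular":[0,0,0]}]' | egrep "pos|force"; done
```

```text
ee_pos: [0.4956, -0.2029, 0.0408]
contact_force: [-1.0, 0.0, -3.6]
ee_pos: [0.4986, -0.2032, 0.0408]
contact_force: [-0.4, -0.6, -4.1]
ee_pos: [0.5016, -0.2035, 0.0408]
contact_force: [-0.7, 0.1, -3.2]
```

```bash
for i in 1 2 3 4; do python3 -m crank '[{"claw":-1,"delta_pos":[1,0,0],"angular":[0,0,0]},{"claw":-1,"delta_pos":[1,0,0],"angular":[0,0,0]}]' | egrep "pos|force"; done
```

```text
ee_pos: [0.5036, -0.2036, 0.0408]
contact_force: [-1.4, -0.2, -4.0]
ee_pos: [0.5055, -0.2038, 0.0408]
contact_force: [-1.3, 0.4, -2.9]
ee_pos: [0.5075, -0.204, 0.0408]
contact_force: [-1.3, 0.3, -3.5]
ee_pos: [0.5095, -0.2042, 0.0408]
contact_force: [-1.6, 0.8, -3.7]
```

```bash
for i in 1 2 3; do python3 -m crank '[{"claw":-1,"delta_pos":[1,0,0],"angular":[0,0,0]},{"claw":-1,"delta_pos":[1,0,0],"angular":[0,0,0]}]' | egrep "pos|force"; done
```

```text
ee_pos: [0.5112, -0.2043, 0.0407]
contact_force: [-3.2, 1.2, -2.7]
ee_pos: [0.5131, -0.2046, 0.0407]
contact_force: [-4.2, -0.1, -2.9]
ee_pos: [0.5153, -0.2047, 0.0407]
contact_force: [-2.8, 0.7, -2.5]
```

```bash
for i in 1 2 3; do python3 -m crank '[{"claw":-1,"delta_pos":[1,0,0],"angular":[0,0,0]},{"claw":-1,"delta_pos":[0.5,0,0],"angular":[0,0,0]}]' | egrep "pos|force"; done
```

```text
ee_pos: [0.5169, -0.2049, 0.0407]
contact_force: [-3.2, 0.3, -3.9]
ee_pos: [0.5185, -0.205, 0.0408]
contact_force: [-3.1, 0.1, -3.3]
ee_pos: [0.519, -0.2051, 0.0406]
contact_force: [-8.8, 0.6, 1.0]
```

```bash
for i in 1 2 3; do python3 -m crank '[{"claw":-1,"delta_pos":[0.5,0,0],"angular":[0,0,0]},{"claw":-1,"delta_pos":[0.5,0,0],"angular":[0,0,0]}]' | egrep "pos|force"; done
```

```text
ee_pos: [0.5191, -0.2051, 0.0407]
contact_force: [-12.7, 0.5, 3.8]
ee_pos: [0.5192, -0.2051, 0.0406]
contact_force: [-16.2, 0.4, 7.2]
ee_pos: [0.5193, -0.2051, 0.0406]
contact_force: [-19.9, 0.7, 11.3]
```

Hard stop: the push rose from ~3 N over 8 mm of travel (0.511 to 0.519) to 20 N with no motion. I'll relax the push, let go and look.

```bash
python3 -m crank '[{"claw":-1,"delta_pos":[-1.5,0,0],"angular":[0,0,0]},{"claw":-1,"delta_pos":[-1.5,0,0],"angular":[0,0,0]},{"claw":-1,"delta_pos":[0,0,0],"angular":[0,0,0]}]'
python3 -m crank '[{"claw":1,"delta_pos":[0,0,0],"angular":[0,0,0]},{"claw":1,"delta_pos":[0,0,0],"angular":[0,0,0]},{"claw":1,"delta_pos":[0,0,0],"angular":[0,0,0]},{"claw":1,"delta_pos":[0,0,0],"angular":[0,0,0]},{"claw":1,"delta_pos":[0,0,-20],"angular":[0,0,0]},{"claw":1,"delta_pos":[0,0,-20],"angular":[0,0,0]},{"claw":1,"delta_pos":[-30,0,-20],"angular":[0,0,0]},{"claw":1,"delta_pos":[-30,0,-20],"angular":[0,0,0]},{"claw":1,"delta_pos":[-30,0,-20],"angular":[0,0,0]},{"claw":1,"delta_pos":[0,0,0],"angular":[0,0,0]}]'
python3 - <<'E'
from h import *
ci=camera_info("wrist");cv2.imwrite("pics/w7.png",capture("wrist")[:,:,::-1])
E
```

```text
t: 22.25
ee_pos: [0.5191, -0.2052, 0.0407]
ee_rot: [-180.0, 0.1, -5.4]
contact_force: [-6.3, 0.1, -1.9]
gripper_width: 0.056
t: 23.25
ee_pos: [0.4297, -0.1972, 0.1436]
ee_rot: [179.9, -0.2, -5.4]
contact_force: [1.3, -1.0, -0.7]
gripper_width: 0.0871
```

View pics/w7.png

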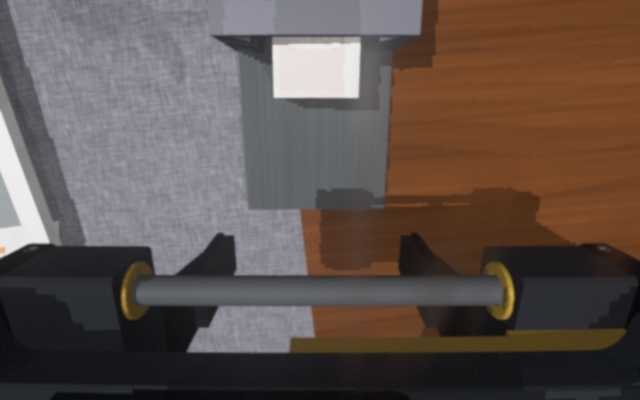

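The tail sticks out straight (columns 274–360, edge row 98). I'll measure how far it protrudes and check the rest of the scene.

Run:
```python
from h import *
ci=camera_info("wrist")
a=np.radians(-5.4);R=np.array([[np.cos(a),-np.sin(a)],[np.sin(a),np.cos(a)]])
print(((bp([(274,98),(360,98)],.058,ci)[:,:2]-[.5442,-.2083])@R).round(4))
for c in("scene","side"):
    capture(c)
    for n in ["tin_a","cup","candlestick","coasters"]:
        print(c,n,[(round(d["p"],2),np.round(d["xyz"],3).tolist()) for d in mark_of(n,c) if d["p"]>.3])
```

```text
[[-0.0347  0.0285]
 [-0.0346 -0.0283]]
scene tin_a [(0.82, [0.525, 0.148, 0.007]), (0.67, [0.306, 0.463, -0.002])]
scene cup [(0.86, [0.706, 0.159, -0.0])]
scene candlestick [(0.56, [0.774, 0.003, 0.001])]
scene coasters [(0.96, [0.707, 0.299, -0.002])]
side tin_a [(0.9, [0.526, 0.149, 0.01]), (0.88, [0.303, 0.458, 0.002]), (0.61, [0.585, -0.211, 0.006]), (0.59, [0.512, 0.207, 0.001])]
side cup [(0.81, [0.712, 0.162, 0.001])]
side candlestick [(0.89, [0.779, 0.005, -0.0])]
side coasters [(0.78, [0.714, 0.301, -0.002])]
```

```bash
python3 -c "
from station import finish_job,telemetry
o=telemetry.get_obs();print(o['t'],o['ee_pos'],o['contact_force'],finish_job())"
```

```text
the job is handed in; nothing more can be done
23.8 [ 0.43034908 -0.19656781  0.14027046] [ 0.19716461 -0.37369794  0.49401618] None
```

I handed the job in at 23.8 s. The full tin is in the dock and let go, and the gripper is clear of everything.

- **Full tin:** I lifted only tin_a. It read 6.1 N (about 620 g), so it is the full one. I never lifted tin_b to compare.
- **Placing and sliding:** I set tin_a down on the apron and let go. I then took it again about 10 mm from its tail and slid it in. Drag was about 1.3 N for most of the bay, but the first 20 mm read about 5 N with some downward press.
- **Plate at the stop:** The push rose to 3–4 N over the last 8.5 mm or so. It then climbed to 20 N with no further movement. The tail now sticks straight out 34.7 mm, within the expected 29–54 mm.
- **Everything else:** tin_b lies where it started on the tray. The cup, candlestick and coasters are unmoved to within the networks' few millimetres.

**What failed or disagreed:**
- **First try at tin_a:** The descent rows were cut short by the joint speed limit, and a fingertip came down on the tin's lid. The wrist force reached about 65 N and the tin shifted about 5 mm, but it stayed flat. The 40 N limit covers the arm and gripper body. I took this contact to be a fingertip but could not confirm that it doesn't count.
- **Plate push:** The 3–4 N I felt while the plate moved is below the stated 5–10 N. I judged the plate home from the 8.5 mm of travel (8 mm expected) and the 20 N stop. I did not push a second time to check.

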